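# Bring a drive module to the fume hood and switch the dampers

## Robot

A 6-joint arm with a two-finger parallel gripper is mounted at the origin on the work surface. World frame = base frame: x ahead of the robot, y to its left, z up, the work surface at z = 0. Lengths are in m, angles in degrees, forces in N, time in s.
With the tool pointing down it reaches from about 0.4 to 0.825 m from the base axis. Payload 7 kg.
Tool frame: the origin (TCP) lies midway between the tips of the shut fingers; the grasp point (between the pads) lies 19 mm behind it; z points along the fingers, y is the line along which they close (so a half turn about z gives the same grasp; the last joint's range is limited). The gripper opens to 88 mm and grips with 3 to 60 N. Pads are 19 mm wide; open, the fingers measure 130 mm over their backs; the gripper's body (78 mm by 193 mm) begins 47 mm behind the grasp point.
Start: joints at [-57.29, 20.546, 0.682, 0, -70.136, -16.507], TCP at [0.188, -0.648, 0.227] pointing down, gripper open.
Joint ranges: [-176.03, 176.03], [-82.01, 121.73], [-58.28, 71.71], [-173.87, 95.51], [-174.79, -0.11], [-173.66, 173.66]. Speed limits (degrees/s): [136.94, 136.94, 172.46, 180, 180, 180].

## Interface

Orientations are given as [roll, pitch, yaw] about the fixed x, y, z axes, in that order (R = Rz(yaw) Ry(pitch) Rx(roll)).
In Python, from plant import ctrl gives the robot as it stands.
- The arm moves only by the tool step_arm, never from a script. Its argument "rows" is a list of rows, each a list of 3 entries, a list of its own where there are three numbers: the closure, from 0 (fully open) to 1 (shut), then the shift along the world's x, y, z in mm, then the turn, a rotation vector about the world's x, y, z in rad. A call has exactly 5 rows; each row is the pose to reach, as a shift and turn from the pose commanded when the call began; what a row does not reach only later rows make up. A row lasts 1/12 s, in which the tool goes at most 41.7 mm and 7.16 degrees, less where a joint would pass 70% of its speed; a pose out of reach is approached as far as the arm can. A call with a gripper value outside its range is refused whole. The fingers move at their own pace and stop on an object; the grip force is fixed at half the most. Time passes only in rows, so rows that repeat a pose let the fingers close, or fill a call up. It gives the time, the measured TCP pose, the force, the opening and the grip force at its end, in the units of the state.
- ctrl.get_obs(): the state, without advancing time (a new reading comes with each control period).
- ctrl.snapshot(name): name is "scene" or "top"; returns the picture (420x560x3 uint8, red, green, blue); there is no depth.
- ctrl.camera_model(name): a dict with "intrinsics" (3x3 intrinsics, pixels), "distortion" ([k1, k2, p1, p2, k3] as OpenCV has them; the pictures are not rectified), "R" (3x3) and "t" (3): a world point X has camera coordinates R X + t. Camera axes: x right, y down, z forward; pixel columns grow to the right and rows downward; lengths in m; the calibration is good to about 2 mm. A picture is of the moment at which its call begins. camera_model takes no time and is no camera call.
- ctrl.close_job(): hands the job in; it is judged then, once.
The state is a dict: "clock": time; "joint_pos": joint angles; "qvel": joint speeds; "tau": joint torques, N m; "tool_pos": TCP position; "orientation": TCP orientation; "force": force on the tool from outside, world axes, zero at the start; "moment": the same for the moment, N m; "opening": finger opening in m; "gripper_force": force on a finger pad.
Only numpy, scipy, OpenCV 4.12 (cv2) and the standard library are available. Lean on these libraries where they do the work, as an engineer would, in place of code of your own. Each camera call takes 0.05 s, during which the arm holds its last target. There are 200 camera calls.

## Task

I am going to solder on the rover drive module: hold down the thumb release on its carriage and slide it along the rail until the module is squarely in front of the wide fishtail hood, then let go so that it locks there with the release sprung back up. Also turn the wide hood's damper handle fully open (in line with its duct) and the round nozzle's handle fully shut (across its duct). Leave the other things on the bench where they are.

Things in the scene. Friction and masses are not known exactly. Their poses are not given: they have to be found in the camera images.
- wide: fixed fume-extraction unit with the wide flat fishtail mouth (160 mm wide, 45 mm high). Origin on the bench below the handle's pivot; x to the back (away from the robot), y left, z up. A round 80 mm aluminium duct slopes down towards the robot, 35 degrees from level; its centre line passes 80 mm under the pivot, square to the duct. 115 mm behind the origin it turns up to a grey fan box.
- wide_pivot (a point): pivot of this unit's damper handle: on the hinge axis at mid-depth of the bar, 215 mm above the bench. Axes as wide. Hinge axis square to the duct: (-0.574, 0, 0.819). The fan box (150 mm wide) overhangs: its front lower edge is 55 mm behind and 68 mm above the pivot, so grip the handle with the tool tilted back towards the robot, square to the duct (35 degrees).
- wide_handle (a joint): angle of the steel and black quarter-turn damper handle, 0 to 1.571 rad between stops. 0 = shut: bar across the duct, pointing to the unit's +y (left). 1.571 = open: bar in line with the duct, pointing down the slope, (-0.819, 0, -0.574) in the unit's axes. Grows counter-clockwise seen from above. Takes about 2 N at the grip; stays where it is left.
- wide_grip (a point): middle of the handle's black grip, 70 mm from the pivot; turns with the handle. Straight bar, 14 mm wide, 22 mm deep along the hinge axis, from 12 mm behind the pivot to 95 mm beyond it, clearing the duct by about 29 mm. Site axes: z along the hinge axis, away from the duct; y along the bar, outwards.
- wide_mouth (a point): centre of this unit's mouth at the lower end of the duct, 66 mm above the bench and 73 mm nearer the robot than the origin. Axes as wide.
- round: fixed fume-extraction unit with the narrow round nozzle mouth (44 mm diameter). Origin on the bench below the handle's pivot; x to the back (away from the robot), y left, z up. A round 80 mm aluminium duct slopes down towards the robot, 35 degrees from level; its centre line passes 80 mm under the pivot, square to the duct. 115 mm behind the origin it turns up to a grey fan box.
- round_pivot (a point): pivot of this unit's damper handle: on the hinge axis at mid-depth of the bar, 215 mm above the bench. Axes as round. Hinge axis square to the duct: (-0.574, 0, 0.819). The fan box (150 mm wide) overhangs: its front lower edge is 55 mm behind and 68 mm above the pivot, so grip the handle with the tool tilted back towards the robot, square to the duct (35 degrees).
- round_handle (a joint): angle of the steel and black quarter-turn damper handle, 0 to 1.571 rad between stops. 0 = shut: bar across the duct, pointing to the unit's +y (left). 1.571 = open: bar in line with the duct, pointing down the slope, (-0.819, 0, -0.574) in the unit's axes. Grows counter-clockwise seen from above. Takes about 2 N at the grip; stays where it is left.
- round_grip (a point): middle of the handle's black grip, 70 mm from the pivot; turns with the handle. Straight bar, 14 mm wide, 22 mm deep along the hinge axis, from 12 mm behind the pivot to 95 mm beyond it, clearing the duct by about 29 mm. Site axes: z along the hinge axis, away from the duct; y along the bar, outwards.
- round_mouth (a point): centre of this unit's mouth at the lower end of the duct, 66 mm above the bench and 73 mm nearer the robot than the origin. Axes as round.
- rail: fixed aluminium rail, 610 mm long along its y axis, 40 mm wide, 30 mm high, on the bench between the robot and the two units; origin under its centre.
- carriage (a joint): carriage position along the rail, m, growing to the rail's +y (left), -0.205 to 0.205. Dark steel plate, 190 mm (y) by 80 mm, top 47 mm above the bench; a rover drive module (motor, black wheel) is on its left part, a thumb release on its right. Locked (2 or 3 mm play, up to 25 N) unless the release is held down; then 1 to 2 N slides it. It locks in notches at every 10 mm: 0, 0.01, -0.01, ...
- module (a point): centre of the rover drive module on the carriage, 85 mm above the bench, 40 mm to the left (+y) of the carriage's centre. Module about 80 by 75 mm, its top 119 mm above the bench. Axes as rail.
- release_top (a point): centre of the top of the thumb release, a black block 36 mm (x) by 40 mm (y), 79 mm above the bench when up; 102 mm to the right (-y) of the module's centre. At its left and right ends stand fences 5 mm thick, 12 mm higher than the button, inner faces 23 mm from its centre: a fingertip on the button can push the carriage by them. Axes as rail.
- release (a joint): travel of the release button: 0 = up, carriage locked; 0.009 m = fully down. It begins to go down at 6 N and needs 8.3 N at the bottom; the carriage is free when it is more than 7 mm down. Let go, it springs up by itself and draws the carriage up to 4 mm into the next notch; should it stay 5 mm down, it sits between two notches and wants another nudge along the rail.
- spool: bystander: reel of solder wire standing on end, 64 mm diameter, 60 mm high; origin under its centre.
- tape: bystander: roll of clear tape lying flat, 90 mm diameter, 45 mm high; origin under its centre.
- flux: bystander: amber bottle, 52 mm diameter, 120 mm high; origin under its centre.
- driver: bystander: screwdriver lying on the bench to the right of the rail, about 200 mm long along its x axis.

How it is judged (in metres and radians):
At the end, for the whole second after the job is handed in: The module's centre is within 15 mm of the middle of the wide mouth, measured sideways (along the wide unit's y axis); the release is up (under 1.5 mm) and the carriage at rest; the wide unit's handle is open (over 1.47 rad) and the round unit's handle is shut (under 0.1 rad) (y of module in the frame of wide_mouth between -0.015 and 0.015 m and value of joint release below 0.0015 m and value of joint wide_handle above 1.47 rad and value of joint round_handle below 0.1 rad and velocity of joint carriage between -0.01 and 0.01 m/s); the robot touches nothing.
It fails at once if the spool is moved more than 30 mm or knocked over (distance of spool from where it was at the start of the episode above 0.03 m or angle between spool's own z axis and vertical above 0.5 rad).
It fails at once if the tape is moved more than 30 mm or knocked over (distance of tape from where it was at the start of the episode above 0.03 m or angle between tape's own z axis and vertical above 0.5 rad).
It fails at once if the flux is moved more than 30 mm or knocked over (distance of flux from where it was at the start of the episode above 0.03 m or angle between flux's own z axis and vertical above 0.5 rad).
It fails at once if the driver is moved more than 30 mm (distance of driver from where it was at the start of the episode above 0.03 m).
It also fails if it takes over 69 s, if anything falls off the work surface, if the arm or the gripper's body presses on something with over 40 N, if the wrist force passes 120 N, or if a joint passes its speed limit or range.

## Working session

There is one attempt and no reset: what is moved stays moved. The work goes in short steps, Python scripts to look and compute and a tool call to move; the robot and the scene stay as the last step left them, time stands still between calls to the robot, and variables do not carry over. Pictures are saved under pics/ and viewed, at most 10 in all, crops included, and the job is handed in when it is done.

Besides the shell and the picture viewer there is one more tool, called after "Request:" as name([rows], argument=value, ...), one row to a line, values as JSON. step_arm: Moves the arm, as the interface text tells. Its arguments: {"type":"object","properties":{"rows":{"type":"array"}},"required":["rows"]}

```bash
ls; mkdir -p pics; cat > h.py <<'E'
import numpy as np, cv2
from plant import ctrl
def ray(cam,px):
    m=ctrl.camera_model(cam);R=np.array(m["R"]);t=np.array(m["t"])
    u=cv2.undistortPoints(np.array([[px]],float),np.array(m["intrinsics"]),np.array(m["distortion"]))[0,0]
    return -R.T@t, R.T@np.array([u[0],u[1],1])
def onz(cam,px,z):
    c,d=ray(cam,px); return c+d*(z-c[2])/d[2]
def proj(cam,X):
    m=ctrl.camera_model(cam)
    return cv2.projectPoints(np.array(X,float).reshape(-1,1,3),cv2.Rodrigues(np.array(m["R"]))[0],np.array(m["t"],float),np.array(m["intrinsics"]),np.array(m["distortion"]))[0][:,0]
def two(p1,p2,a="scene",b="top"):
    c1,d1=ray(a,p1);c2,d2=ray(b,p2)
    s=np.linalg.lstsq(np.c_[d1,-d2],c2-c1,rcond=None)[0]
    A=c1+d1*s[0];B=c2+d2*s[1];return (A+B)/2,np.linalg.norm(A-B)
E
python3 - <<'E'
from h import *
for n in("scene","top"):
    im=ctrl.snapshot(n);cv2.imwrite(f"pics/{n}0.png",im[:,:,::-1]); c,d=ray(n,(280,210));print(n,c.round(3),(d/np.linalg.norm(d)).round(3))
print(ctrl.get_obs())
E
```

```text
pics
scene [ 0.748 -0.622  1.004] [-0.185  0.585 -0.79 ]
top [0.341 0.012 1.134] [ 0.227  0.024 -0.974]
{'clock': 0.1, 'joint_pos': array([-5.72912455e+01,  2.05858575e+01,  6.38925599e-01, -1.68880433e-02,
       -7.01354939e+01, -1.65061944e+01]), 'qvel': array([-0.0077528 , -0.05263759,  0.12960318,  0.08343741,  0.00690389,
        0.06584677]), 'tau': array([-1.09049433e-03, -5.84160948e+01,  2.93750453e+01,  7.01544866e+00,
        1.02289821e-02, -1.69371827e-05]), 'tool_pos': array([ 0.18818798, -0.64778317,  0.22573494]), 'orientation': array([ 1.79916460e+02, -8.19826365e-03, -1.63803184e+02]), 'force': array([-0.25882687,  0.4368271 , -0.01072294]), 'moment': array([-0.02985255,  0.00968738,  0.05722123]), 'gripper_force': 0.0, 'opening': 0.087616976180376}
```

View pics/scene0.png

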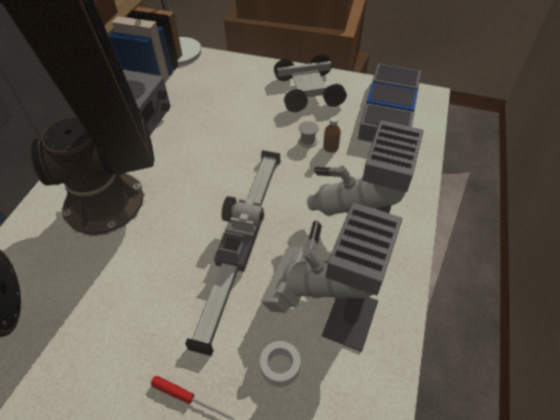

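View pics/top0.png

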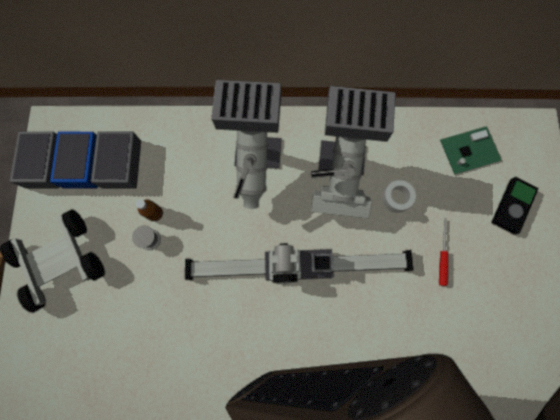

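The scene view shows the rail with the carriage, the round unit at the back (handle near (330,172)) and the wide unit in front (handle near (315,235)). In the top view the rail runs from (188,269) to (409,260), the module is at (284,262) and the release at (322,262). The wide mouth is at about (341,205), with its bar pointing left at (325,173). The round unit's bar, at (240,187), is partly open. I'll enlarge both views to measure.

```bash
python3 - <<'E'
import cv2
a=cv2.imread("pics/top0.png")[130:290,180:420];cv2.imwrite("pics/tc.png",cv2.resize(a,None,fx=3.3,fy=3.3,interpolation=cv2.INTER_CUBIC))
a=cv2.imread("pics/scene0.png")[140:320,190:430];cv2.imwrite("pics/sc.png",cv2.resize(a,None,fx=3.3,fy=3.3,interpolation=cv2.INTER_CUBIC))
E
```

```text
(no output)
```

View pics/tc.png

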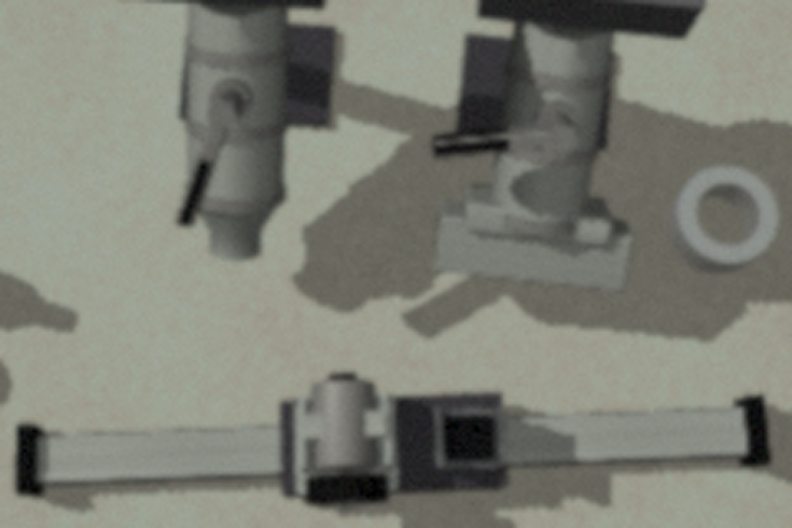

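View pics/sc.png

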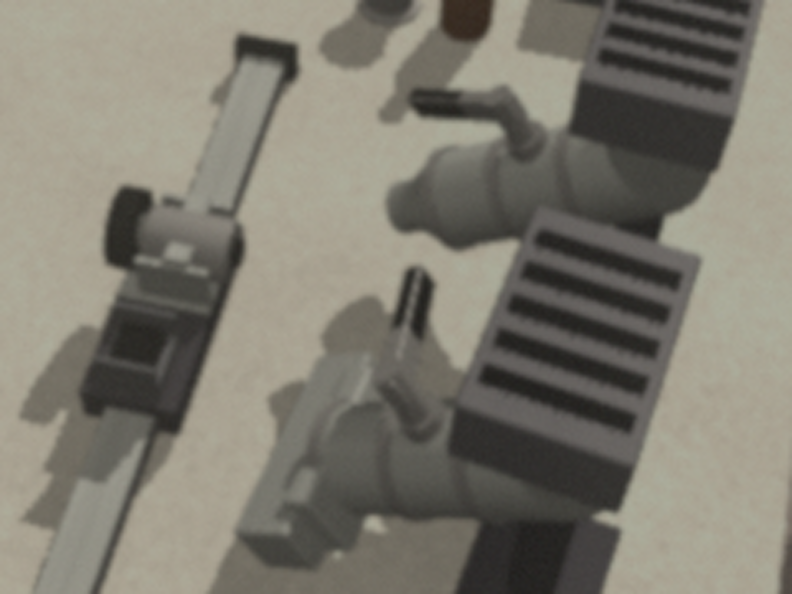

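```bash
python3 - <<'E'
from h import *
np.set_printoptions(precision=4,suppress=True)
T=lambda x,y:(180+x/3.3-.35,130+y/3.3-.35)
S=lambda x,y:(190+x/3.3-.35,140+y/3.3-.35)
for n,s,t in [("round tip",(413,98),(184,222)),("round in",(462,103),(207,165)),("wide tip",(418,270),(435,147)),("wide in",(402,335),(507,143)),("release",(140,340),(470,437))]:
    print(n,*two(S(*s),T(*t)))
L,R=onz("top",T(437,265),.086),onz("top",T(627,287),.086);print("mouth",L,R,np.linalg.norm(L-R),(L+R)/2)
L,R=onz("scene",S(360,355),.09),onz("scene",S(240,535),.09);print("mouth scene",L,R,np.linalg.norm(L-R),(L+R)/2)
L,R=onz("top",T(480,15),.283),onz("top",T(690,37),.283);print("fan w",L,R,np.linalg.norm(L-R),(L+R)/2)
L,R=onz("top",T(187,5),.283),onz("top",T(323,5),.283);print("fan r",L,R)
print("round mouth",onz("top",T(235,257),.066))
L,R=onz("top",T(18,460),.015),onz("top",T(768,428),.015);print("rail",L,R,np.linalg.norm(L-R),(L+R)/2)
print("carr L R",onz("top",T(283,448),.047),onz("top",T(506,440),.047))
print("release on plane",onz("top",T(470,437),.085),"module",onz("top",T(342,437),.119))
E
```

```text
round tip [0.5999 0.1509 0.1683] 0.00042971740617090554
round in [0.64   0.1321 0.1932] 0.002925020852798654
wide tip [ 0.6488 -0.0421  0.2099] 0.001315386040482564
wide in [ 0.6519 -0.0966  0.2102] 0.0007879192667668506
release [ 0.4446 -0.0749  0.0828] 0.005013365397253287
mouth [ 0.5857 -0.0504  0.086 ] [ 0.5675 -0.209   0.086 ] 0.1596026567033396 [ 0.5766 -0.1297  0.086 ]
mouth scene [ 0.612  -0.0431  0.09  ] [ 0.5722 -0.2087  0.09  ] 0.17035999088784737 [ 0.5921 -0.1259  0.09  ]
fan w [ 0.7228 -0.071   0.283 ] [ 0.7068 -0.2201  0.283 ] 0.14987574279017868 [ 0.7148 -0.1456  0.283 ]
fan r [0.7297 0.138  0.283 ] [0.73   0.0409 0.283 ]
round mouth [0.5967 0.121  0.066 ]
rail [0.4274 0.3099 0.015 ] [ 0.4575 -0.342   0.015 ] 0.6525628679682026 [ 0.4424 -0.016   0.015 ]
carr L R [0.4361 0.0783 0.047 ] [ 0.4435 -0.1096  0.047 ]
release on plane [ 0.4423 -0.076   0.085 ] module [0.4386 0.0276 0.119 ]
```

Request:
step_arm([
  [1,[20,30,18],[0,0,-0.08]],
  [1,[40,60,36],[0,0,-0.16]],
  [1,[60,90,54],[0,0,-0.24]],
  [1,[80,120,72],[0,0,-0.32]],
  [1,[100,150,90],[0,0,-0.393]],
])

```text
clock: 0.52
tool_pos: [0.2887, -0.4966, 0.3169]
orientation: [180.0, -0.0, 173.4]
force: [0.5, -0.4, -0.1]
opening: 0.0599
gripper_force: 0.0
```

Request:
step_arm([
  [1,[24,31,8],[0,0,0]],
  [1,[48,62,16],[0,0,0]],
  [1,[72,93,24],[0,0,0]],
  [1,[96,124,32],[0,0,0]],
  [1,[120,155,40],[0,0,0]],
])

```text
clock: 0.93
tool_pos: [0.4089, -0.3413, 0.3569]
orientation: [180.0, 0.0, 173.7]
force: [0.7, -0.8, 0.1]
opening: 0.0265
gripper_force: 0.0
```

Request:
step_arm([
  [1,[24,28,0],[-0.013,-0.121,0]],
  [1,[48,56,0],[-0.027,-0.243,0]],
  [1,[72,84,0],[-0.04,-0.364,0]],
  [1,[96,112,0],[-0.054,-0.485,0]],
  [1,[120,140,0],[-0.067,-0.607,0]],
])

```text
clock: 1.35
tool_pos: [0.5281, -0.2034, 0.3585]
orientation: [179.9, 35.1, 173.6]
force: [0.0, -1.8, -0.4]
opening: 0.0005
gripper_force: 0.0
```

Request:
step_arm([
  [1,[22,26,0],[0,0,0]],
  [1,[44,52,-5],[0,0,0]],
  [1,[66,78,-18],[0,0,0]],
  [1,[88,104,-35],[0,0,0]],
  [1,[107,129,-53],[0,0,0]],
])

```text
clock: 1.77
tool_pos: [0.6349, -0.0739, 0.3036]
orientation: [180.0, 34.6, 173.7]
force: [0.7, -0.7, 0.6]
opening: 0.0006
gripper_force: 0.0
```

```bash
python3 - <<'E'
from h import *
ims=[ctrl.snapshot(n)[:,:,::-1] for n in("scene","top")]
a=cv2.resize(ims[0][140:320,190:430],(400,300),interpolation=cv2.INTER_CUBIC);b=cv2.resize(ims[1][80:290,180:460],(400,300),interpolation=cv2.INTER_CUBIC)
cv2.imwrite("pics/c1.png",np.hstack([a,b])); print(ctrl.get_obs()["tool_pos"],ctrl.get_obs()["joint_pos"])
E
```

```text
[ 0.63422985 -0.07374002  0.29889112] [  16.30361137   -4.0621307   -38.99600796   29.7569177   -26.02031675
 -136.00137549]
```

View pics/c1.png

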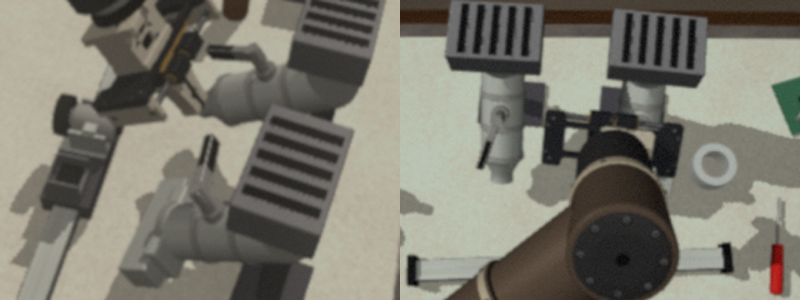

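The gripper's long axis lies across the duct, clear of the fan box (box front edge at row 80 in the right panel). Both handles are unchanged. I'll descend behind the wide bar.

Request:
step_arm([
  [1,[12,-1,-16],[0,0,0]],
  [1,[24,-2,-32],[0,0,0]],
  [1,[36,-3,-49],[0,0,0]],
  [1,[48,-5,-66],[0,0,0]],
  [1,[58,-6,-82],[0,0,0]],
])

```text
clock: 2.28
tool_pos: [0.6913, -0.0827, 0.224]
orientation: [-179.9, 34.6, 173.7]
force: [1.2, -1.6, 2.8]
opening: 0.0004
gripper_force: 0.0
```

Request:
step_arm([
  [1,[-7,3,-5],[0,0,0]],
  [1,[-15,6,-11],[0,0,0]],
  [1,[-22,7,-15],[0,0,0]],
  [1,[-28,8,-20],[0,0,0]],
  [1,[-35,7,-25],[0,0,0]],
])

```text
clock: 2.7
tool_pos: [0.6563, -0.0781, 0.209]
orientation: [-180.0, 33.9, 173.5]
force: [4.1, 0.3, 1.1]
opening: 0.0006
gripper_force: 1.5
```

Request:
step_arm([
  [1,[-7,-2,-5],[0,0,0]],
  [1,[-15,-6,-10],[0,0,0]],
  [1,[-22,-12,-14],[0,0,0]],
  [1,[-27,-17,-17],[0,0,0]],
  [1,[-31,-22,-20],[0,0,0]],
])

```text
clock: 3.12
tool_pos: [0.6243, -0.1001, 0.1972]
orientation: [179.9, 33.0, 173.7]
force: [3.0, 1.5, 1.2]
opening: 0.0002
gripper_force: 1.3
```

Request:
step_arm([
  [1,[-4,-6,-2],[0,0,0]],
  [1,[-6,-11,-3],[0,0,0]],
  [1,[-7,-15,-3],[0,0,0]],
  [1,[-7,-19,-3],[0,0,0]],
  [1,[-7,-19,-3],[0,0,0]],
])

```text
clock: 3.53
tool_pos: [0.6184, -0.1125, 0.1947]
orientation: [-179.8, 33.0, 174.6]
force: [-4.3, 40.6, 7.9]
opening: 0.0005
gripper_force: 20.9
```

Request:
step_arm([
  [1,[1,10,0],[0,0,0]],
  [1,[2,20,0],[0,0,0]],
  [1,[-12,22,20],[0,0,0]],
  [1,[-35,24,53],[0,0,0]],
  [1,[-58,26,86],[0,0,0]],
])

```text
clock: 3.95
tool_pos: [0.6119, -0.1187, 0.2434]
orientation: [-178.1, 34.7, 173.5]
force: [1.3, -2.5, 2.7]
opening: 0.0003
gripper_force: 0.0
```

```bash
python3 - <<'E'
from h import *
ims=[ctrl.snapshot(n)[:,:,::-1] for n in("scene","top")]
a=cv2.resize(ims[0][140:320,190:430],(400,300),interpolation=cv2.INTER_CUBIC);b=cv2.resize(ims[1][80:290,180:460],(400,300),interpolation=cv2.INTER_CUBIC)
cv2.imwrite("pics/c2.png",np.hstack([a,b])); o=ctrl.get_obs();print(o["tool_pos"],o["joint_pos"],o["orientation"])
E
```

```text
[ 0.61342268 -0.11762315  0.24717543] [   7.39654886   -3.16581395  -49.95053669   46.28170723  -13.34361664
 -147.17124532] [-178.41024429   35.05068166  173.29222368]
```

View pics/c2.png

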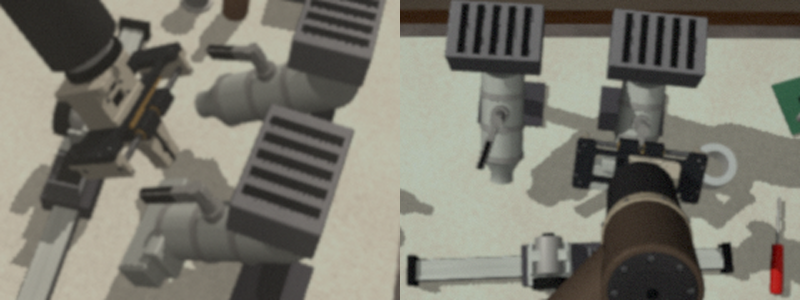

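Wide handle now lies in line with its duct, grip at (145-180,193) in the left panel. Next is the round handle.

Request:
step_arm([
  [1,[-8,5,16],[0,0,0.02]],
  [1,[-16,15,32],[0,0,0.04]],
  [1,[-26,30,48],[0,0,0.06]],
  [1,[-36,50,58],[0,0,0.08]],
  [1,[-46,75,60],[0,0,0.1]],
])

```text
clock: 4.47
tool_pos: [0.5687, -0.0429, 0.3079]
orientation: [-178.1, 35.2, 179.3]
force: [0.1, 0.6, -0.5]
opening: 0.0002
gripper_force: 0.0
```

Request:
step_arm([
  [1,[0,28,0],[0,0,0]],
  [1,[0,56,0],[0,0,0]],
  [1,[0,84,0],[0,0,0]],
  [1,[0,112,-5],[0,0,0]],
  [1,[0,135,-15],[0,0,0]],
])

```text
clock: 4.88
tool_pos: [0.5686, 0.0941, 0.2915]
orientation: [-178.1, 35.1, 179.4]
force: [0.9, -0.2, -0.1]
opening: 0.0006
gripper_force: 0.0
```

```bash
python3 - <<'E'
from h import *
o=ctrl.get_obs();print(o["tool_pos"],o["joint_pos"],o["orientation"],o["clock"])
E
```

```text
[0.56864796 0.09410755 0.29152315] [  37.61941643   -9.67288951  -49.99755505   47.98830891  -30.88901563
 -166.78452261] [-178.13352039   35.14286117  179.41015094] 4.8833
```

Request:
step_arm([
  [1,[0,1,-10],[-0.046,0,0.066]],
  [1,[0,2,-20],[-0.092,0,0.132]],
  [1,[0,3,-30],[-0.138,0,0.198]],
  [1,[0,4,-40],[-0.184,0,0.264]],
  [1,[0,5,-50],[-0.23,0,0.33]],
])

```text
clock: 5.3
tool_pos: [0.5673, 0.0979, 0.2387]
orientation: [-162.7, 31.8, -152.8]
force: [1.2, -1.5, 0.8]
opening: 0.0005
gripper_force: 0.0
```

```bash
python3 - <<'E'
from h import *
o=ctrl.get_obs();print(o["tool_pos"],o["joint_pos"],o["orientation"],o["clock"])
from scipy.spatial.transform import Rotation as R
print(R.from_euler("xyz",o["orientation"],degrees=True).as_matrix().round(3))
E
```

```text
[0.56728976 0.09785243 0.23872066] [  28.61255198   -6.83484959  -58.2580267    69.09478976  -19.40352267
 -159.2455378 ] [-162.67718202   31.8061895  -152.83262373] 5.3
[[-0.756 -0.296  0.584]
 [-0.388  0.921 -0.035]
 [-0.527 -0.253 -0.811]]
```

Request:
step_arm([
  [1,[6,0,-2],[0,0.05,0]],
  [1,[12,0,-4],[0,0.1,0]],
  [1,[18,0,-8],[0,0.16,0]],
  [1,[24,0,-14],[0,0.21,0]],
  [1,[30,0,-20],[0,0.26,0]],
])

```text
clock: 5.72
tool_pos: [0.5989, 0.0978, 0.2202]
orientation: [-169.9, 18.4, -156.1]
force: [0.5, 1.0, 0.9]
opening: 0.0007
gripper_force: 0.0
```

```bash
python3 - <<'E'
from h import *
o=ctrl.get_obs();print(o["tool_pos"],o["joint_pos"],o["orientation"],o["clock"])
from scipy.spatial.transform import Rotation as R
print(R.from_euler("xyz",o["orientation"],degrees=True).as_matrix().round(3))
E
```

```text
[0.59888017 0.09777399 0.22018101] [  35.26412386    3.1037668   -34.53813325   22.06098775  -38.38718976
 -118.75120149] [-169.89826375   18.35365525 -156.14080326] 5.7167
[[-0.868 -0.348  0.354]
 [-0.384  0.923 -0.035]
 [-0.315 -0.166 -0.934]]
```

Request:
step_arm([
  [1,[5,0,-12],[0,0,0]],
  [1,[10,0,-24],[0,0,0]],
  [1,[16,0,-37],[0,0,0]],
  [1,[23,0,-50],[0,0,0]],
  [1,[23,0,-50],[0,0,0]],
])

```text
clock: 6.13
tool_pos: [0.621, 0.0953, 0.1671]
orientation: [-169.7, 18.2, -156.2]
force: [-0.3, 0.5, 0.2]
opening: 0.0006
gripper_force: 0.0
```

Request:
step_arm([
  [1,[2,14,1],[0,0,0]],
  [1,[4,27,3],[0,0,0]],
  [1,[7,39,5],[0,0,0]],
  [1,[12,50,8],[0,0,0]],
  [1,[17,60,12],[0,0,0]],
])

```text
clock: 6.55
tool_pos: [0.6385, 0.1586, 0.1833]
orientation: [-169.8, 18.5, -156.1]
force: [-1.4, -3.5, 0.1]
opening: 0.0001
gripper_force: 1.2
```

Request:
step_arm([
  [1,[6,8,4],[0,0,0]],
  [1,[13,15,9],[0,0,0]],
  [1,[18,19,12],[0,0,0]],
  [1,[23,23,16],[0,0,0]],
  [1,[27,23,19],[0,0,0]],
])

```text
clock: 6.97
tool_pos: [0.661, 0.1789, 0.1976]
orientation: [-169.9, 17.9, -156.4]
force: [-40.9, 10.8, -1.9]
opening: 0.0006
gripper_force: 25.3
```

Request:
step_arm([
  [1,[3,0,2],[0,0,0]],
  [1,[6,0,4],[0,0,0]],
  [1,[8,0,6],[0,0,0]],
  [1,[8,0,6],[0,0,0]],
  [1,[8,0,6],[0,0,0]],
])

```text
clock: 7.38
tool_pos: [0.6616, 0.1787, 0.1979]
orientation: [-170.1, 17.2, -156.5]
force: [-61.1, 17.3, -2.2]
opening: 0.0004
gripper_force: 35.0
```

Request:
step_arm([
  [1,[-12,0,-6],[0,0,0]],
  [1,[-25,0,-8],[0,0,0]],
  [1,[-37,-5,25],[0,0,0]],
  [1,[-50,-10,60],[0,0,0]],
  [1,[-65,-20,98],[0,0,0]],
])

```text
clock: 7.8
tool_pos: [0.6086, 0.1619, 0.3064]
orientation: [-169.8, 18.5, -156.1]
force: [1.0, 0.2, 0.8]
opening: 0.0007
gripper_force: 0.0
```

Request:
step_arm([
  [1,[-20,-25,5],[0,0.06,0]],
  [1,[-40,-55,10],[0,0.12,0]],
  [1,[-60,-90,10],[0,0.18,0]],
  [1,[-80,-120,10],[0,0.24,0]],
  [1,[-100,-150,10],[0,0.3,0]],
])

```text
clock: 8.22
tool_pos: [0.5087, 0.0105, 0.3174]
orientation: [-176.8, 2.8, -157.3]
force: [0.6, -0.9, 0.4]
opening: 0.0003
gripper_force: 0.0
```

```bash
python3 - <<'E'
from h import *
ims=[ctrl.snapshot(n)[:,:,::-1] for n in("scene","top")]
a=cv2.resize(ims[0][140:320,190:430],(400,300),interpolation=cv2.INTER_CUBIC);b=cv2.resize(ims[1][80:290,180:460],(400,300),interpolation=cv2.INTER_CUBIC)
cv2.imwrite("pics/c3.png",np.hstack([a,b])); o=ctrl.get_obs();print(o["tool_pos"],o["joint_pos"],o["orientation"])
from scipy.spatial.transform import Rotation as R
print(R.from_euler("xyz",o["orientation"],degrees=True).as_matrix().round(3))
E
```

```text
[0.50874365 0.00855056 0.31716984] [ 25.8106824   -0.63851089 -15.34541725   3.55368488 -72.74428178
 -94.44763576] [-176.76491655    2.77625116 -157.57959347]
[[-0.923 -0.378  0.066]
 [-0.381  0.924 -0.034]
 [-0.048 -0.056 -0.997]]
```

View pics/c3.png

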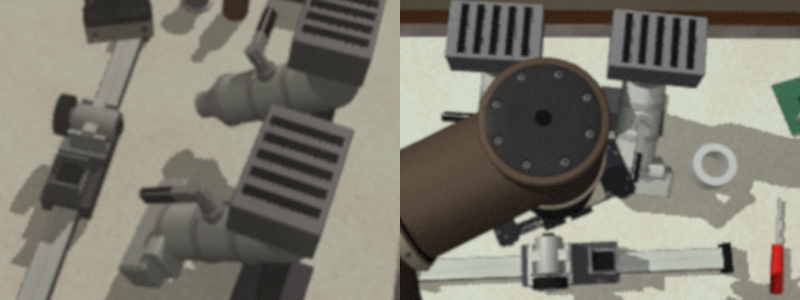

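Round bar now lies across its duct ((445,117) in the top panel) and the wide bar lies in line with its own ((638,165)). The carriage is still in its start position, so I'll go to the release.

Request:
step_arm([
  [1,[-8,-10,-10],[0.01,0.01,0.12]],
  [1,[-16,-20,-20],[0.02,0.03,0.24]],
  [1,[-24,-30,-35],[0.02,0.04,0.36]],
  [1,[-32,-40,-48],[0.03,0.05,0.48]],
  [1,[-40,-50,-60],[0.03,0.066,0.61]],
])

```text
clock: 8.73
tool_pos: [0.4695, -0.0392, 0.2554]
orientation: [179.7, 1.1, -122.6]
force: [-1.1, -0.0, 0.7]
opening: 0.0007
gripper_force: 0.0
```

Request:
step_arm([
  [1,[-5,-7,-10],[0,0,0.12]],
  [1,[-10,-14,-20],[0,0,0.24]],
  [1,[-16,-21,-35],[0,0,0.36]],
  [1,[-21,-28,-48],[0,0,0.48]],
  [1,[-26,-35,-60],[0,0,0.61]],
])

```text
clock: 9.15
tool_pos: [0.4438, -0.0742, 0.1953]
orientation: [179.8, 0.9, -87.9]
force: [0.5, 0.6, -0.5]
opening: 0.0005
gripper_force: 0.0
```

```bash
python3 - <<'E'
from h import *
o=ctrl.get_obs();print(o["tool_pos"],o["joint_pos"],o["orientation"])
from scipy.spatial.transform import Rotation as R
M=R.from_euler("xyz",o["orientation"],degrees=True).as_matrix();print(M.round(3))
T=np.c_[[0.0,0,0],[0,0,0],[0,0,-1]]
y=np.array([-.999,-.046,0]);z=np.array([0,0,-1.]);T=np.c_[np.cross(y,z),y,z]
print(R.from_matrix(T@M.T).as_rotvec().round(3))
E
```

```text
[ 0.44378764 -0.07415886  0.19528092] [ 14.86282276   0.52356422 -28.35965325  -1.08290847 -61.08470603
 -12.23004246] [179.82623868   0.93254495 -87.89198403]
[[ 0.037 -0.999 -0.004]
 [-0.999 -0.037  0.016]
 [-0.016  0.003 -1.   ]]
[-0.016 -0.004  0.009]
```

Request:
step_arm([
  [1,[0,0,-30],[-0.016,-0.004,0.009]],
  [1,[0,-1,-60],[-0.016,-0.004,0.009]],
  [1,[0,-1,-85],[-0.016,-0.004,0.009]],
  [1,[0,-1,-100],[-0.016,-0.004,0.009]],
  [1,[0,-1,-110],[-0.016,-0.004,0.009]],
])

```text
clock: 9.57
tool_pos: [0.4433, -0.0749, 0.0839]
orientation: [179.9, -0.0, -87.7]
force: [0.2, 0.3, 0.8]
opening: 0.0005
gripper_force: 0.0
```

Request:
step_arm([
  [1,[0,0,-4],[0,0,0]],
  [1,[0,0,-8],[0,0,0]],
  [1,[0,0,-12],[0,0,0]],
  [1,[0,0,-16],[0,0,0]],
  [1,[0,0,-17],[0,0,0]],
])

```text
clock: 9.98
tool_pos: [0.4436, -0.0756, 0.07]
orientation: [179.9, -0.1, -87.7]
force: [-8.4, 0.3, 26.0]
opening: 0.0004
gripper_force: 12.8
```

Request:
step_arm([
  [1,[0,-6,1],[0,0,0]],
  [1,[1,-16,1],[0,0,0]],
  [1,[1,-28,1],[0,0,0]],
  [1,[2,-40,1],[0,0,0]],
  [1,[2,-52,1],[0,0,0]],
])

```text
clock: 10.4
tool_pos: [0.4459, -0.1278, 0.0708]
orientation: [-180.0, -0.0, -87.7]
force: [-2.1, 0.1, 8.0]
opening: 0.0003
gripper_force: 3.9
```

Request:
step_arm([
  [1,[1,-12,0],[0,0,0]],
  [1,[1,-24,0],[0,0,0]],
  [1,[2,-36,0],[0,0,0]],
  [1,[2,-44,0],[0,0,0]],
  [1,[2,-48,0],[0,0,0]],
])

```text
clock: 10.82
tool_pos: [0.4481, -0.1765, 0.0708]
orientation: [-180.0, -0.1, -87.8]
force: [-2.7, 0.5, 7.8]
opening: 0.0005
gripper_force: 3.9
```

```bash
python3 - <<'E'
from h import *
ims=[ctrl.snapshot(n)[:,:,::-1] for n in("scene","top")]
a=cv2.resize(ims[0][170:350,180:420],(400,300),interpolation=cv2.INTER_CUBIC);b=cv2.resize(ims[1][80:290,180:460],(400,300),interpolation=cv2.INTER_CUBIC)
cv2.imwrite("pics/c4.png",np.hstack([a,b])); o=ctrl.get_obs();print(o["tool_pos"],o["force"],o["joint_pos"])
E
```

```text
[ 0.44802226 -0.17635848  0.07087   ] [-2.04246991  0.54932565  7.30605905] [  2.04433359  11.9443236  -34.98796775   0.09518267 -43.04797744
   0.1196194 ]
```

View pics/c4.png

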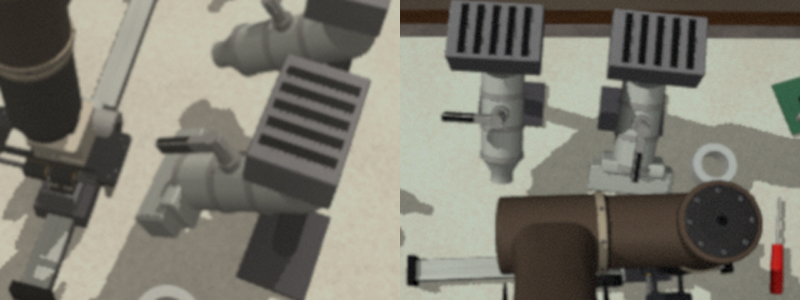

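Both handles still look right: round bar across at (465,117), wide bar in line at (637,163). The carriage has followed the finger, and its near end shows at about (35,213)-(88,227) in the left panel.

```bash
python3 - <<'E'
from h import *
for p in [(35,213),(88,227),(60,220)]:
    print(onz("scene",(180+p[0]*.6-.2,170+p[1]*.6-.2),.047))
E
```

```text
[ 0.41893777 -0.22192651  0.047     ]
[ 0.49990198 -0.22013432  0.047     ]
[ 0.45765637 -0.22163465  0.047     ]
```

Request:
step_arm([
  [1,[0,-8,0],[0,0,0]],
  [1,[1,-18,0],[0,0,0]],
  [1,[1,-28,0],[0,0,0]],
  [1,[2,-36,0],[0,0,0]],
  [1,[2,-40,0],[0,0,0]],
])

```text
clock: 11.33
tool_pos: [0.4498, -0.2165, 0.0708]
orientation: [180.0, -0.1, -87.7]
force: [-3.2, 0.7, 7.9]
opening: 0.0005
gripper_force: 3.9
```

Request:
step_arm([
  [1,[0,0,0],[0,0,0]],
  [1,[0,0,10],[0,0,0]],
  [1,[0,0,30],[0,0,0]],
  [1,[0,0,60],[0,0,0]],
  [1,[0,0,100],[0,0,0]],
])

```text
clock: 11.75
tool_pos: [0.4476, -0.2151, 0.1697]
orientation: [179.7, 0.0, -87.8]
force: [1.6, 0.3, -0.3]
opening: 0.0002
gripper_force: 0.0
```

Request:
step_arm([
  [1,[-10,-35,15],[0,0,0]],
  [1,[-20,-70,30],[0,0,0]],
  [1,[-30,-105,40],[0,0,0]],
  [1,[-50,-140,40],[0,0,0]],
  [1,[-70,-175,40],[0,0,0]],
])

```text
clock: 12.17
tool_pos: [0.3791, -0.3923, 0.2118]
orientation: [-179.9, -0.1, -87.7]
force: [0.2, 0.3, -0.8]
opening: 0.0007
gripper_force: 0.0
```

Request:
step_arm([
  [1,[-30,-20,15],[0,0,0]],
  [1,[-60,-40,30],[0,0,0]],
  [1,[-90,-60,40],[0,0,0]],
  [1,[-110,-80,40],[0,0,0]],
  [1,[-130,-100,40],[0,0,0]],
])

```text
clock: 12.58
tool_pos: [0.2477, -0.4919, 0.2519]
orientation: [-180.0, -0.2, -87.8]
force: [0.3, 0.9, -0.6]
opening: 0.0006
gripper_force: 0.0
```

```bash
python3 - <<'E'
from h import *
ims=[ctrl.snapshot(n)[:,:,::-1] for n in("scene","top")]
for n,i in zip(("s5","t5"),ims): cv2.imwrite(f"pics/{n}.png",i)
a=cv2.resize(ims[0][200:350,180:380],(400,300),interpolation=cv2.INTER_CUBIC);b=cv2.resize(ims[1][135:285,230:430],(400,300),interpolation=cv2.INTER_CUBIC)
cv2.imwrite("pics/c5.png",np.hstack([a,b])); o=ctrl.get_obs();print(o["tool_pos"],o["force"],o["joint_pos"])
E
```

```text
[ 0.24654121 -0.49266288  0.25073642] [ 0.63098004  0.23844264 -0.72750671] [-42.92899129   7.92741676 -13.105457     0.16413611 -68.93930565
  44.93513145]
```

View pics/c5.png

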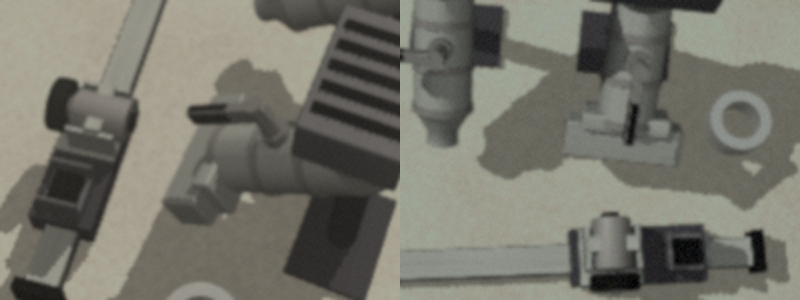

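Module is now at (612,250) in the right panel, facing the wide mouth at (622,142), and the button is at (688,250). Checking the numbers.

```bash
python3 - <<'E'
from h import *
np.set_printoptions(precision=4,suppress=True)
T=lambda x,y:(230+(x-400)/2-.25,135+y/2-.25)
S=lambda x,y:(180+x/2-.25,200+y/2-.25)
W=np.array([.5895,-.131]);yw=np.array([.110,.994]);r=np.array([-.046,.999])
L,R=onz("top",T(570,257),.047)[:2],onz("top",T(705,252),.047)[:2]
print("carr",L,R,np.linalg.norm(L-R)); m1=(L+R)/2+.04*r
b=onz("top",T(688,250),.082)[:2]; m2=b+.102*r; m3=onz("top",T(612,250),.119)[:2]
for m in(m1,m2,m3): print(m,"lateral",(m-W)@yw)
print("release two-view",two(S(66,184),T(688,250)))
P=np.array([.661,-.139,.215]);u=np.array([.814,-.09,.574]);n=np.array([-.57,.063,.819])
for th in(1.3,1.45,1.571):
  d=-np.sin(th)*u+np.cos(th)*np.array([.11,.994,0])
  q=proj("top",[P+d*k+n*.011 for k in(.045,.095)]); print(th,[(400+2*(a-230),2*(c-135)) for a,c in q])
# dark-button pixels: size compare start / now
for f,c in(("top0",(322,262)),("t5",(374,260))):
  g=cv2.cvtColor(cv2.imread(f"pics/{f}.png"),cv2.COLOR_BGR2GRAY);x,y=c;w=g[y-12:y+12,x-12:x+12];k=np.argwhere(w<30);print(f,len(k),k.mean(0)+[y-12,x-12])
E
```

```text
carr [ 0.4426 -0.0588] [ 0.4501 -0.2472] 0.1885634704804315
[ 0.4445 -0.113 ] lateral 0.001897310243579399
[ 0.4446 -0.1141] lateral 0.0008660007396529834
[ 0.4452 -0.1089] lateral 0.006106224088836525
release two-view (array([ 0.4505, -0.2152,  0.0818]), np.float64(0.002962680116559157))
1.3 [(np.float64(626.6606688435113), np.float64(102.31704387548302)), (np.float64(610.700963940593), np.float64(136.9163773817716))]
1.45 [(np.float64(631.7745244195816), np.float64(103.88912306739235)), (np.float64(621.3049969079213), np.float64(140.1450472285308))]
1.571 [(np.float64(636.0604672640225), np.float64(104.61370881767567)), (np.float64(630.182060863206), np.float64(141.64382402666342))]
top0 167 [262.3952 321.4611]
t5 167 [260.5689 373.3653]
```

```bash
python3 - <<'E'
from h import *
a,b=onz("top",(321.46,262.40),.08),onz("top",(373.37,260.57),.08);d=np.linalg.norm(a-b);print("travel",d)
pa,pb=[],[]
for f,c,z in(("scene0",(232,243),a),("s5",(213,292),b)):
  g=cv2.cvtColor(cv2.imread(f"pics/{f}.png"),cv2.COLOR_BGR2GRAY);x,y=c;w=g[y-12:y+12,x-12:x+12];k=np.argwhere(w<32);m=k.mean(0)+[y-12,x-12]
  t=(321.46,262.40) if f=="scene0" else (373.37,260.57)
  print(f,len(k),m,two(m[::-1],t))
o=ctrl.get_obs();print(o["clock"],o["qvel"].round(2))
E
```

```text
travel 0.1406096422512658
 ** On entry to DLASCL parameter number  4 had an illegal value
 ** On entry to DLASCL parameter number  4 had an illegal value
 ** On entry to DLASCL parameter number  4 had an illegal value
 ** On entry to DLASCL parameter number  4 had an illegal value
 ** On entry to DLASCL parameter number  5 had an illegal value
 ** On entry to DLASCL parameter number  4 had an illegal value<stdin>:5: RuntimeWarning: Mean of empty slice.
  ret = um.true_divide(
Traceback (most recent call last):
  File "h.py", line 14, in two
    s=np.linalg.lstsq(np.c_[d1,-d2],c2-c1,rcond=None)[0]
      ~~~~~~~~~~~~~~~^^^^^^^^^^^^^^^^^^^^^^^^^^^^^^^^
numpy.linalg.LinAlgError: SVD did not converge in Linear Least Squares
```

The carriage travelled 140.6 mm, which puts it in the 140 mm notch. The button height matches the start reading and the handles are at their stops, so I'm handing in.

```bash
python3 -c "
from plant import ctrl
print(ctrl.close_job())"
```

```text
the job is handed in; nothing more can be done
None
```

The job is handed in, though no verdict came back: by my last measurements the module is about 2 mm off the middle of the wide hood's mouth, with the carriage in the 140 mm notch and the release up at its starting height to within about 1 mm, the wide handle is fully open and the round one fully shut against their stops, and the arm is clear of everything.

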